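Open the ratchet bay and push the power bank in

ROBOT

A 6-joint arm with a two-finger parallel gripper is mounted at the origin on the work surface. World frame = base frame: x ahead of the robot, y to its left, z up, the work surface at z = 0. Lengths are in m, angles in rad, forces in N, time in s.
With the tool pointing down it reaches from about 0.275 to 0.75 m from the base axis. Payload 10.2 kg.
Tool frame: the origin (TCP) lies on the centre line of the jaws, within the pads' length; the fingertips stand 14 mm ahead of it and the grasp point (between the pads) lies 5 mm behind it; z points along the fingers, y is the line along which they close (so a half turn about z gives the same grasp; the last joint's range is limited). The gripper opens to 88 mm and grips with 3 to 60 N. Pads are 18 mm wide; open, the fingers measure 123 mm over their backs; the gripper's body (75 mm by 187 mm) begins 45 mm behind the grasp point.
Start: joints at [-1.465, 0.313, 1.498, -0, 1.331, -0.223], TCP at [0.17, -0.497, 0.253] pointing down, gripper open.
Joint ranges: [-2.94, 2.94], [-0.97, 2.17], [0.19, 2.56], [-1.23, 4.37], [0.02, 3.11], [-2.88, 2.88]. Speed limits (rad/s): [2.39, 2.39, 3.01, 3.14, 3.14, 3.14].

INTERFACE

Orientations are given as a rotation vector (axis times angle).
In Python, from rig import arm gives the robot as it stands. The module is installed in compiled form; this text tells all that it offers.
- The arm moves only by the tool jog_arm, never from a script. Its argument "targets" is a list that holds one entry, the list of rows, each a list of 7 numbers: the shift along the tool's x, y, z in cm, then the turn, a rotation vector about the tool's x, y, z in rad, then the closure in counts, from 0 (fully open) to 255 (shut). A call has 1 to 8 rows; each row shifts and turns the commanded pose from where the row before left it, along the tool's axes as they then stand; what a row does not reach is not made up. A row lasts 1/8 s, in which the tool goes at most 62.5 mm and 10.7 degrees, less where a joint would pass 70% of its speed; a pose out of reach is approached as far as the arm can. A call is refused whole if a number of a shift passes 6.25 or a number of a turn 0.188, either way. A call with a gripper value outside its range is refused whole. The fingers move at their own pace and stop on an object; the grip force is fixed at half the most. Time passes only in rows, so rows that do not move let the fingers close. It gives the time, the measured TCP pose, the force, the opening and the grip force at its end, in the units of the state.
- arm.state(): the state, without advancing time (a new reading comes with each control period).
- arm.capture(name): name is "scene" or "top" or "wrist"; returns the picture (400x640x3 uint8, blue, green, red); there is no depth.
- arm.get_calibration(name): a dict with "fx", "fy", "cx", "cy" (pixels), "T" (4x4, takes a point from camera to world coordinates). Camera axes: x right, y down, z forward; pixel columns grow to the right and rows downward; lengths in m; the calibration is good to about 2 mm. The wrist camera is an equidistant fisheye: a pixel r from the principal point sees the ray r / f radians off the axis. A picture is of the moment at which its call begins: read the wrist's pose just before it. get_calibration takes no time and is no camera call; for the wrist camera it gives the pose at the moment of the call.
- arm.hand_in(): hands the job in; it is judged then, once.
The state is a dict: "t": time; "joints": joint angles; "joint_vel": joint speeds; "joint_efforts": joint torques, N m; "ee_pos": TCP position; "eef_rot": TCP orientation; "contact_force": force on the tool from outside, world axes, zero at the start; "wrist_torque": the same for the moment, N m; "opening": finger opening in m; "grip_force": force on a finger pad.
Only numpy, scipy, OpenCV 4.12 (cv2) and the standard library are available. Lean on these libraries where they do the work, as an engineer would, in place of code of your own. Each camera call takes 0.05 s, during which the arm holds its last target. There are 200 camera calls.

TASK

Make room for the power bank in the adjustable bay on the shelf: press down the release tab of the sliding stop and, keeping it pressed, push the stop back along its notched bar, away from the fixed fence, as far as it goes, then let the tab go. Then push the power bank, flat on the shelf, straight into the opened bay until its end meets the bar. Use the fingertips only: do not pinch or lift anything, do not ram the power bank, and leave the other things where they are.

Things in the scene. Friction and masses are not known exactly. Their poses are not given: they have to be found in the camera images.
- bay: Adjustable bay (ratchet shelf divider) screwed to the shelf. A notched steel bar lies along its back, x 0 to 26, y -61 to 147 mm, 20 high, 34 mm end blocks. Origin on the shelf at the bar's front face, on the centre line of the opened bay; x into the bay, square to the bar; y along the bar, the way the stop goes back. The bay lies between two plates 45 high, 3 thick, reaching to x = -77, the last 16 mm flared outward.
- stop (a joint): Sliding stop along the bar, m, 0 to 0.078 = fully back. Its plate's inner face is at y = -36 mm + this value in the bay's frame: the bay is 6 mm wide at 0, 84 mm at 0.078. Sliding friction 2 N. The ratchet (10 mm pitch) keeps it from going back unless the tab is pressed; towards the fence it clicks along freely.
- release (a joint): Tilt of the release rocker, rad: 0 tab up, 0.36 tab fully down. Above 0.19 the pawl is clear of the notches and the stop can be pushed back; a tab let go stands at 0 to 0.16. A spring lifts the tab: at its middle it takes about 2 N to start and 6 N fully down.
- tab_top (a point): Middle of the top of the release tab, a ribbed steel plate on the stop, over the bar: 24 mm (bay x) by 34 mm (bay y), 40 mm above the shelf when up; pressed, its middle sinks up to 10 mm (5.5 mm frees the stop). Hinged 27 mm from here towards bay +y. 20 mm from here towards +y stands the black housing's push face, 32 mm wide, 43 to 65 mm above the shelf: a fingertip on the tab moved to +y pushes it.
- stop_plate (a point): Middle of the inner face (towards the fence) of the stop's upright plate, 30 mm in front of the bar, 23 mm above the shelf; moves with the stop.
- bank_center (a point): Centre of the power bank: mint green slab, 108 mm long (x), 66 wide (y), 16 thick (z), 0.18 to 0.29 kg, loose, flat in front of the bay with one end towards it. Fully in, that end meets the bar: its centre is then 54 mm in front of the bar (bay x = -54 mm) and its other end sticks out 31 mm past the plates. The open bay leaves 18 mm of play across its width.
- flashlight: Bystander: black compact flashlight standing on its head, 33 mm across, 98 mm high; origin at its foot.
- bike_light: Bystander: white bike light, a block 42 x 32 x 44 mm with a round lens; origin at its foot.
- votive: Bystander: small glass votive dish, 66 mm across, 42 mm high; origin at its foot.
- keys: Bystander: steel carabiner with two keys lying flat, about 120 mm long along x, 60 mm wide, 9 mm high; origin on the shelf at the middle of the carabiner.
- mug: Bystander: white mug, 80 mm across, 92 mm high; origin at its foot.
- notebook: Bystander: dark notebook lying flat, 148 x 105 x 14 mm; origin under its centre.
- fence (a point): Middle of the inner face of the fixed fence, the upright steel plate at one end of the bar (y = -42 mm in the bay's frame), 30 mm in front of the bar and 23 mm above the shelf.
- padlock: Bystander: brass padlock lying flat behind the bar, 62 x 42 x 18 mm; origin under the centre of its body.
There are look-alikes about, which are no part of the job. What is shaped like the part that bears bank_center but black or purple is not meant. Of the things shaped like the bay, the steel one is meant.

How it is judged:
By the outcome, as a careful person would: the job done as asked, in the order asked, and still so for the second after the job is handed in, with the robot touching nothing.
It also fails if it takes over 42 s, if anything falls off the work surface, if the arm or the gripper's body presses on something with over 40 N, if the wrist force passes 120 N, or if a joint passes its speed limit or range.

## Working session

There is one attempt and no reset: what is moved stays moved. The work goes in short steps, Python scripts to look and compute and a tool call to move; the robot and the scene stay as the last step left them, time stands still between calls to the robot, and variables do not carry over. Pictures are saved under pics/ and viewed, at most 13 in all, crops included, and the job is handed in when it is done.

Besides the shell and the picture viewer there is one more tool, called after ">>>" as name([rows], argument=value, ...), one row to a line, values as JSON. jog_arm: Moves the arm, as the interface text tells. Its arguments: {"type":"object","properties":{"targets":{"type":"array"}},"required":["targets"]}

```bash
mkdir -p pics; python3 - <<'E'
from rig import arm
import cv2,numpy as np
for n in("scene","top"):
    im=arm.capture(n);cv2.imwrite(f"pics/{n}0.png",im)
    c=arm.get_calibration(n);print(n,c["fx"],c["fy"],c["cx"],c["cy"],np.round(c["T"],3).tolist())
s=arm.state();print(s)
E
```

```text
scene 401.0903057277113 401.0903057277113 322.50389416345377 198.23650423319347 [[-0.785, 0.485, -0.386, 0.953], [0.619, 0.625, -0.475, 0.486], [0.011, -0.612, -0.791, 0.904], [0.0, 0.0, 0.0, 1.0]]
top 411.72324829059454 411.72324829059454 319.3082434245166 213.2308402728501 [[-0.0, -0.999, 0.033, 0.497], [-1.0, -0.0, -0.011, -0.024], [0.011, -0.033, -0.999, 1.122], [0.0, 0.0, 0.0, 1.0]]
{'t': 0.1, 'joints': array([-1.46539896e+00,  3.13380977e-01,  1.49831400e+00, -1.29886203e-05,
        1.33099479e+00, -2.23397163e-01]), 'joint_vel': array([ 0.00121511, -0.00235075, -0.00068721,  0.00027887, -0.00102117,
        0.00113372]), 'joint_efforts': array([ 3.51865594e-03, -4.02809286e+01, -2.52639592e+01,  6.96599227e-02,
        3.42777302e-02, -6.35364563e-05]), 'ee_pos': array([ 0.1694904 , -0.49668882,  0.25224271]), 'eef_rot': array([-3.09815315e+00, -5.13971414e-01, -8.18080355e-05]), 'contact_force': array([-0.24794559, -0.40342071,  0.0550014 ]), 'wrist_torque': array([-0.02529362, -0.00657606,  0.02915805]), 'grip_force': 0.0, 'opening': 0.08798236832064005}
```

View pics/scene0.png

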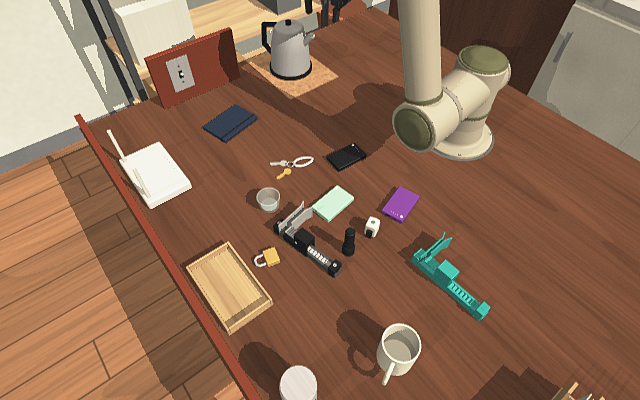

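View pics/top0.png

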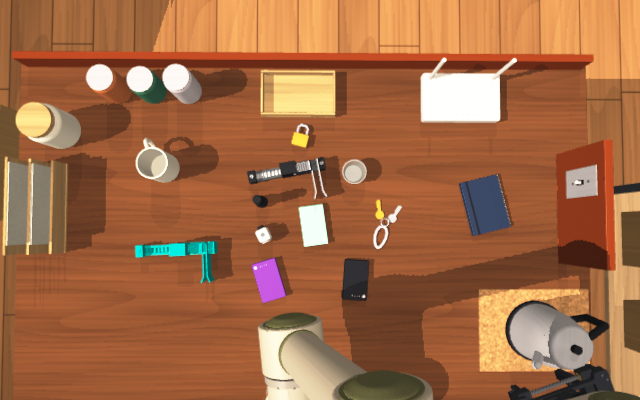

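Both views show the steel bay: top view about (248–327, 160–195), with the fence and stop plates at its right end. The mint bank is at (314,226), and the flashlight at (260,200) and bike light at (263,235) are close by. Next I'll zoom in.

```bash
python3 - <<'E'
import cv2,numpy as np
t=cv2.imread("pics/top0.png")[145:255,235:375];s=cv2.imread("pics/scene0.png")[180:285,235:375]
a=cv2.resize(t,None,fx=5.7,fy=5.3,interpolation=cv2.INTER_CUBIC)
cv2.imwrite("pics/tz.png",a)
cv2.imwrite("pics/sz.png",cv2.resize(s,None,fx=5.5,fy=5.5,interpolation=cv2.INTER_CUBIC))
E
```

```text
(no output)
```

View pics/tz.png

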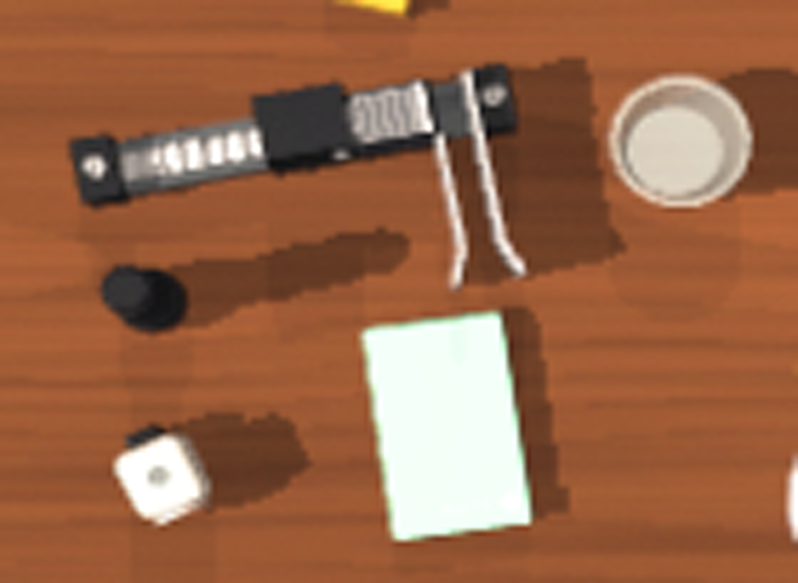

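View pics/sz.png

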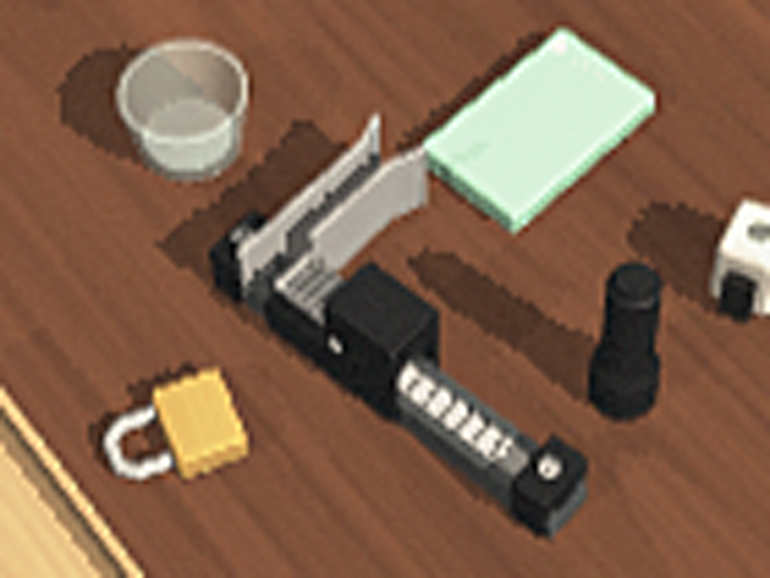

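The crops resolve the parts. In the top crop: tab about (391,112), fence edge (467,72)→(500,240), screws at (93,166) and (494,95), bank corners (363,330), (500,313), (531,523), (393,540). In the scene crop: tab about (308,287), screws at (550,467) and (240,237).

```bash
cat > h.py <<'E'
from rig import arm
import cv2,numpy as np
def ray(n,p,c=None):
    c=c or arm.get_calibration(n);d=np.array([(p[0]-c["cx"])/c["fx"],(p[1]-c["cy"])/c["fy"],1.])
    T=np.array(c["T"]);return T[:3,3],T[:3,:3]@d
def plane(n,p,z):
    o,d=ray(n,p);return o+d*(z-o[2])/d[2]
def tri(a,b):
    (o,d),(q,e)=ray("top",a),ray("scene",b)
    s=np.linalg.lstsq(np.c_[d,-e],q-o,rcond=None)[0]
    A,B=o+s[0]*d,q+s[1]*e
    return (A+B)/2,np.linalg.norm(A-B)
tz=lambda u,v:((u+.5)/5.7-.5+235,(v+.5)/5.3-.5+145)
sz=lambda u,v:((u+.5)/5.5-.5+235,(v+.5)/5.5-.5+180)
E
python3 - <<'E'
from h import *
np.set_printoptions(precision=4,suppress=True)
for k,a,b in [("tab",(391,112),(308,287)),("screwL",(93,166),(550,467)),("screwR",(494,95),(240,237)),
 ("fence flare tip",(522,272),(378,118)),("stop flare tip",(456,285),(425,150)),("bank1",(363,330),(515,222)),("bank2",(500,313),(428,142)),("bank3",(531,523),(562,30)),("bank4",(393,540),(655,98))]:
    print(k,*tri(tz(*a),sz(*b)))
def fr(a,b,z):
    p,q=plane("top",tz(*a),z),plane("top",tz(*b),z);d=(q-p)[:2];return p[:2],q[:2],np.arctan2(d[1],d[0])
print("fence",fr((500,240),(467,72),.045));print("stopplate",fr((465,245),(440,137),.045))
print("bar yaw",fr((494,95),(93,166),.024))
for im,n in(("pics/top0.png","top"),("pics/scene0.png","scene")):
    i=cv2.cvtColor(cv2.imread(im),cv2.COLOR_BGR2HSV)
    m=cv2.inRange(i,(60,15,150),(95,140,255));m=cv2.morphologyEx(m,cv2.MORPH_OPEN,np.ones((3,3)))
    cs=sorted(cv2.findContours(m,0,1)[0],key=cv2.contourArea)[-2:]
    for c in cs:
        w=np.array([plane(n,p[0],.016)[:2] for p in c],np.float32);print(n,cv2.contourArea(c),cv2.minAreaRect(w*1000))
E
```

```text
tab [0.6609 0.0042 0.0402] 0.006953465894109138
screwL [0.6323 0.1434 0.0377] 0.0025098741009242486
screwR [ 0.6692 -0.0427  0.0347] 0.004099260956804477
fence flare tip [ 0.5792 -0.0549  0.043 ] 0.002528626176753356
stop flare tip [ 0.5729 -0.0247  0.0437] 0.0030795210153412886
bank1 [0.5518 0.0194 0.014 ] 0.002530919326386317
bank2 [ 0.5589 -0.0441  0.0183] 0.0008380988264050943
bank3 [ 0.4546 -0.0606  0.0132] 0.004570590945480924
bank4 [0.4462 0.0043 0.0145] 0.0049540193643414585
fence (array([ 0.5939, -0.0439]), array([ 0.6774, -0.0288]), np.float64(0.17983778845340023))
stopplate (array([ 0.5914, -0.0278]), array([ 0.645 , -0.0163]), np.float64(0.21158787089156048))
bar yaw (array([ 0.6693, -0.0415]), array([0.633 , 0.1464]), np.float64(1.7612761474449388))
top 14.0 ((546.333984375, -24.818546295166016), (18.833675384521484, 5.377139568328857), 0.012201493605971336)
scene 4.0 ((462.1969909667969, -45.173763275146484), (7.535014629364014, 5.718803405761719), 50.384647369384766)
scene 642.5 ((506.0616455078125, -18.409446716308594), (106.11239624023438, 68.4829330444336), 8.30248737335205)
```

Measurements agree with the text (tab z 40 mm, plates about 44 mm, bank top about 16 mm). Bay yaw is about 0.19, the stop is about 10 mm open, and the bank sits on the centre line with a small yaw error. Next I'll compute the flashlight clearance and plan the approach.

```bash
cat >> h.py <<'E'
from scipy.spatial.transform import Rotation as R
np.set_printoptions(precision=4,suppress=True)
BY=.19; BO=np.array([.6457,.0075,0])
BR=R.from_euler("z",BY).as_matrix()
w2b=lambda p:BR.T@(np.asarray(p)-BO)
b2w=lambda p:BR@np.asarray(p)+BO
def ori(kind,lean=0.):
    # A: tool y=bay x ; B: tool y = -bay y (x = bay x). lean: tilt about tool y (A) / y (B)
    if kind=="A": M=BR@np.array([[0,1,0],[1,0,0],[0,0,-1]]).T
    else: M=BR@np.array([[1,0,0],[0,-1,0],[0,0,-1]])
    return R.from_matrix(M)*R.from_euler("y",lean)
def plan(p,r,n,p0=None,r0=None,shape=None):
    s=arm.state();p0=s["ee_pos"] if p0 is None else p0
    r0=R.from_rotvec(s["eef_rot"]) if r0 is None else r0
    dr=(r0.inv()*r).as_rotvec()/n; st=(np.asarray(p)-p0)/n; c=r0
    for i in range(n):
        print(np.r_[c.inv().apply(st)*100,dr].round(3).tolist()); c=c*R.from_rotvec(dr)
E
python3 - <<'E'
from h import *
print("lighttop",w2b(tri(tz(128,288),sz(637,280))[0]),"foot",w2b(plane("scene",sz(625,400),0)))
print("bike",w2b(plane("top",tz(160,475),.044)))
print("votive",w2b(plane("top",tz(680,140),.042)))
print("screws",w2b(tri(tz(93,166),sz(550,467))[0]),w2b(tri(tz(494,95),sz(240,237))[0]),"tab",w2b(tri(tz(391,112),sz(308,287))[0]))
for z in (.02,): print("bar corners",w2b(plane("top",tz(280,170),z)))
print(ori("A",.3).as_matrix())
plan(b2w([-.045,-.02,.19]),ori("A"),16)
E
```

```text
lighttop [-0.0563  0.1245  0.0972] foot [-0.0536  0.1269  0.    ]
bike [-0.1451  0.1342  0.044 ]
votive [-0.027 -0.132  0.042]
screws [0.0125 0.136  0.0377] [ 0.0136 -0.0537  0.0347] tab [ 0.0143 -0.0061  0.0402]
bar corners [-0.0041  0.0534  0.02  ]
[[-0.1804  0.982  -0.0558]
 [ 0.9381  0.1889  0.2902]
 [ 0.2955  0.     -0.9553]]
[3.538, -1.936, 0.392, -0.0, -0.0, -0.089]
[3.697, -1.612, 0.392, -0.0, -0.0, -0.089]
[3.827, -1.275, 0.391, -0.0, -0.0, -0.089]
[3.925, -0.928, 0.391, -0.0, -0.0, -0.089]
[3.993, -0.573, 0.391, -0.0, -0.0, -0.089]
[4.028, -0.214, 0.391, -0.0, -0.0, -0.089]
[4.031, 0.147, 0.39, -0.0, -0.0, -0.089]
[4.002, 0.506, 0.39, -0.0, -0.0, -0.089]
[3.941, 0.862, 0.39, -0.0, -0.0, -0.089]
[3.848, 1.211, 0.39, -0.0, -0.0, -0.089]
[3.724, 1.55, 0.389, -0.0, -0.0, -0.089]
[3.571, 1.876, 0.389, -0.0, -0.0, -0.089]
[3.389, 2.188, 0.389, -0.0, -0.0, -0.089]
[3.18, 2.482, 0.389, -0.0, -0.0, -0.089]
[2.945, 2.756, 0.389, -0.0, -0.0, -0.089]
[2.687, 3.009, 0.389, -0.0, -0.0, -0.089]
```

>>> jog_arm([
  [[3.54, -1.94, 0.39, 0, 0, -0.089, 255], [3.7, -1.61, 0.39, 0, 0, -0.089, 255], [3.83, -1.28, 0.39, 0, 0, -0.089, 255], [3.93, -0.93, 0.39, 0, 0, -0.089, 255], [3.99, -0.57, 0.39, 0, 0, -0.089, 255], [4.03, -0.21, 0.39, 0, 0, -0.089, 255], [4.03, 0.15, 0.39, 0, 0, -0.089, 255], [4.0, 0.51, 0.39, 0, 0, -0.089, 255]],
])

```text
t: 1.1
ee_pos: [0.3887, -0.2581, 0.2212]
eef_rot: [-2.723, -1.566, 0.0]
contact_force: [-0.1, -0.7, -0.3]
opening: 0.0102
grip_force: 0.0
```

>>> jog_arm([
  [[3.94, 0.86, 0.39, 0, 0, -0.089, 255], [3.85, 1.21, 0.39, 0, 0, -0.089, 255], [3.72, 1.55, 0.39, 0, 0, -0.089, 255], [3.57, 1.88, 0.39, 0, 0, -0.089, 255], [3.39, 2.19, 0.39, 0, 0, -0.089, 255], [3.18, 2.48, 0.39, 0, 0, -0.089, 255], [2.95, 2.76, 0.39, 0, 0, -0.089, 255], [2.69, 3.01, 0.39, 0, 0, -0.089, 255]],
])

```text
t: 2.1
ee_pos: [0.608, -0.0213, 0.1898]
eef_rot: [-2.006, -2.417, 0.001]
contact_force: [0.2, -0.6, -0.1]
opening: -0.0
grip_force: 0.0
```

```bash
python3 - <<'E'
from h import *
import json
s=arm.state();c=arm.get_calibration("wrist");im=arm.capture("wrist");cv2.imwrite("pics/w1.png",im)
json.dump({k:np.array(v).tolist() for k,v in c.items()},open("w1.json","w"))
print(s["t"],s["ee_pos"],s["eef_rot"],ori("A").as_rotvec(),s["opening"],np.array(c["T"]),c["fx"],c["cx"],c["cy"])
E
```

```text
2.1 [ 0.608  -0.0213  0.1898] [-2.0064 -2.4166  0.0006] [2.0007 2.4221 0.    ] -1.2066453620598579e-05 [[ 0.9829  0.1782  0.0458  0.5966]
 [ 0.184  -0.9498 -0.253   0.0437]
 [-0.0016  0.2571 -0.9664  0.3215]
 [ 0.      0.      0.      1.    ]] 309.70691628693146 318.5720906178295 204.60271351521484
```

View pics/w1.png

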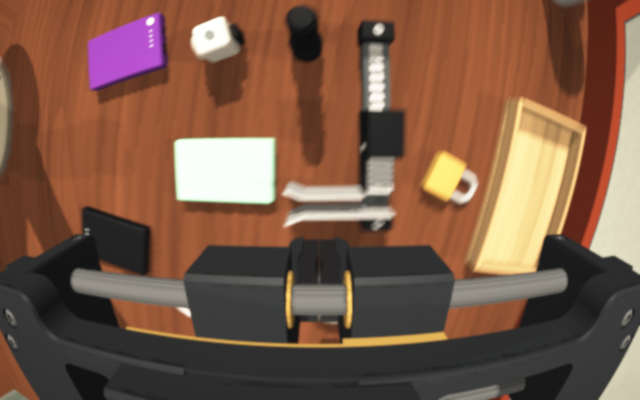

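The wrist view shows the tab at about (379,173), the housing at (362–403, 112–155), screws at (377,30) and (377,225), and the bank between (175,139) and (276,203). I'll refine from these.

```bash
cat >> h.py <<'E'
import json
def fplane(j,p,z):
    c=json.load(open(j));T=np.array(c["T"]);x,y=p[0]-c["cx"],p[1]-c["cy"];r=np.hypot(x,y);a=r/c["fx"]
    d=T[:3,:3]@np.array([np.sin(a)*x/r,np.sin(a)*y/r,np.cos(a)]);o=T[:3,3];return o+d*(z-o[2])/d[2]
E
python3 - <<'E'
from h import *
f=lambda p,z:w2b(fplane("w1.json",p,z))
for k,p,z in[("tab",(379,173),.04),("tab-y edge",(379,190),.04),("house face",(382,156),.065),("scrL",(377,30),.036),("scrR",(377,225),.036),
 ("fence in base",(300,208),.045),("fence far",(394,214),.045),("fence near",(310,207),.045),("stop near",(308,190),.045),("stop far",(362,192),.045),("light",(303,15),.098)]:print(k,f(p,z))
im=cv2.imread("pics/w1.png");h=cv2.cvtColor(im,cv2.COLOR_BGR2HSV)
m=cv2.inRange(h,(55,15,150),(95,140,255));m=cv2.morphologyEx(m,cv2.MORPH_OPEN,np.ones((3,3)))
c=max(cv2.findContours(m,0,1)[0],key=cv2.contourArea)
w=np.array([f(p[0],.016)[:2]*1000 for p in c],np.float32);print(cv2.contourArea(c),cv2.minAreaRect(w))
cv2.imwrite("pics/w1z.png",cv2.resize(im[95:240,270:420],None,fx=5,fy=4,interpolation=cv2.INTER_CUBIC))
E
```

```text
tab [0.0141 0.0001 0.04  ]
tab-y edge [ 0.0147 -0.0161  0.04  ]
house face [0.0114 0.0186 0.065 ]
scrL [0.0127 0.136  0.036 ]
scrR [ 0.0152 -0.0522  0.036 ]
fence in base [-0.0594 -0.032   0.045 ]
fence far [ 0.0294 -0.0383  0.045 ]
fence near [-0.0502 -0.031   0.045 ]
stop near [-0.0518 -0.0149  0.045 ]
stop far [-0.0022 -0.017   0.045 ]
light [-0.0526  0.1271  0.098 ]
152.0 ((-89.91094207763672, -2.799528121948242), (57.28730392456055, 4.1226630210876465), 87.85816192626953)
```

View pics/w1z.png

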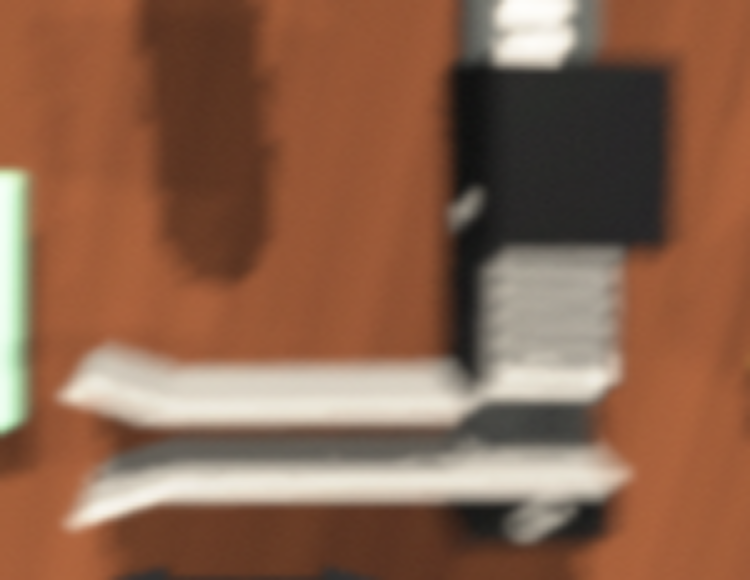

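The zoom shows the plate top edges at rows ≈199 (stop) and ≈219 (fence), and the tab spanning columns 368–394 and rows 156–190.

```bash
python3 - <<'E'
from h import *
f=lambda p,z:w2b(fplane("w1.json",p,z))
for k,p,z in[("fence1",(310,219.5),.045),("fence2",(385,217.5),.045),("stop1",(308,200),.045),("stop2",(355,199),.045),("tab c",(381,172.6),.04),("tab -y",(381,190),.04),("tab sides",(368,175),.04),("",(394,175),.04),("bar front?",(362,80),.02),("bankc1",(175,140),.016),("bankc2",(275.5,138),.016),("bankc3",(276,204),.016),("bankc4",(177,199),.016)]:print(k,f(p,z))
# press: TCP for fingertip-centre at bay (x,y,z)
r=ori("A",.3); ax=r.as_matrix()[:,2]
tip=lambda x,y,z:b2w([x,y,z])-.014*ax
print("to pre");plan(tip(.013,.000,.075),r,8)
print("tool axes in bay",BR.T@r.as_matrix())
E
```

```text
fence1 [-0.0503 -0.0432  0.045 ]
fence2 [ 0.0208 -0.0417  0.045 ]
stop1 [-0.0519 -0.0243  0.045 ]
stop2 [-0.0085 -0.0236  0.045 ]
tab c [0.016  0.0005 0.04  ]
tab -y [ 0.0167 -0.0161  0.04  ]
tab sides [ 0.0038 -0.0019  0.04  ]
 [ 0.0287 -0.0017  0.04  ]
bar front? [0.0002 0.0886 0.02  ]
bankc1 [-0.1935  0.0348  0.016 ]
bankc2 [-0.0844  0.0317  0.016 ]
bankc3 [-0.086  -0.0357  0.016 ]
bankc4 [-0.1971 -0.0295  0.016 ]
to pre
[0.174, 0.665, 1.258, -0.0, 0.037, 0.0]
[0.127, 0.665, 1.264, -0.0, 0.037, 0.0]
[0.08, 0.665, 1.268, -0.0, 0.037, 0.0]
[0.033, 0.665, 1.27, -0.0, 0.037, 0.0]
[-0.014, 0.665, 1.27, -0.0, 0.037, 0.0]
[-0.062, 0.665, 1.269, -0.0, 0.037, 0.0]
[-0.109, 0.665, 1.265, -0.0, 0.037, 0.0]
[-0.156, 0.665, 1.261, -0.0, 0.037, 0.0]
tool axes in bay [[-0.      1.     -0.    ]
 [ 0.9553  0.      0.2955]
 [ 0.2955  0.     -0.9553]]
```

>>> jog_arm([
  [[0.17, 0.67, 1.26, 0, 0.037, 0, 255], [0.13, 0.67, 1.26, 0, 0.037, 0, 255], [0.08, 0.67, 1.27, 0, 0.037, 0, 255], [0.03, 0.67, 1.27, 0, 0.037, 0, 255], [-0.01, 0.67, 1.27, 0, 0.037, 0, 255], [-0.06, 0.67, 1.27, 0, 0.037, 0, 255], [-0.11, 0.67, 1.27, 0, 0.037, 0, 255], [-0.16, 0.67, 1.26, 0, 0.037, 0, 255]],
])

```text
t: 3.15
ee_pos: [0.6579, 0.0011, 0.0887]
eef_rot: [-1.855, -2.228, -0.279]
contact_force: [0.1, -0.6, 0.3]
opening: 0.0005
grip_force: 0.0
```

```bash
cat >> h.py <<'E'
def tipb():
    s=arm.state();M=R.from_rotvec(s["eef_rot"]).as_matrix();return w2b(s["ee_pos"]+.014*M[:,2]),BR.T@s["contact_force"],s["t"]
E
python3 - <<'E'
from h import *
print(*tipb(),BR.T@R.from_rotvec(arm.state()["eef_rot"]).as_matrix())
cv2.imwrite("pics/w2.png",arm.capture("wrist"))
E
```

```text
[ 0.0108 -0.0045  0.0754] [-0.0518 -0.594   0.281 ] 3.15 [[ 0.0076  1.      0.0023]
 [ 0.9558 -0.008   0.294 ]
 [ 0.294   0.     -0.9558]]
```

View pics/w2.png

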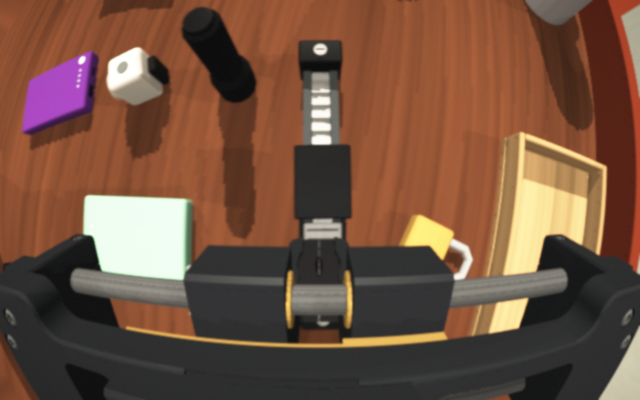

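The fingertips at (320,265) line up with the tab at (322,232), about 35 mm above it. Pressing down now.

>>> jog_arm([
  [[-0.08, 0.1, 0.66, 0, 0, 0, 255], [-0.08, 0.1, 0.66, 0, 0, 0, 255], [-0.18, 0, 0.57, 0, 0, 0, 255], [-0.18, 0, 0.57, 0, 0, 0, 255], [-0.18, 0, 0.57, 0, 0, 0, 255], [-0.1, 0, 0.33, 0, 0, 0, 255], [-0.1, 0, 0.33, 0, 0, 0, 255], [0, 0, 0, 0, 0, 0, 255]],
])

```text
t: 4.2
ee_pos: [0.6591, 0.0032, 0.0518]
eef_rot: [-1.857, -2.23, -0.277]
contact_force: [-1.9, -0.3, 3.2]
opening: 0.0003
grip_force: 1.4
```

```bash
python3 -c "
from h import *
print(*tipb())"
```

```text
[ 0.0124 -0.0026  0.0384] [-1.9357  0.02    3.1742] 4.2
```

>>> jog_arm([
  [[-0.06, 0, 0.2, 0, 0, 0, 255], [-0.06, 0, 0.2, 0, 0, 0, 255], [-0.06, 0, 0.2, 0, 0, 0, 255], [0, 0, 0, 0, 0, 0, 255]],
])

```text
t: 4.7
ee_pos: [0.6592, 0.0036, 0.0461]
eef_rot: [-1.856, -2.229, -0.278]
contact_force: [-3.3, 0.2, 9.3]
opening: 0.0003
grip_force: 4.3
```

```bash
python3 -c "
from h import *
print(*tipb())"
```

```text
[ 0.0125 -0.0022  0.0327] [-3.1977  0.8438  9.2516] 4.7
```

>>> jog_arm([
  [[0.4, 0, 0.07, 0, 0, 0, 255], [0.4, 0, 0.07, 0, 0, 0, 255], [0.4, 0, 0.07, 0, 0, 0, 255], [0, 0, 0, 0, 0, 0, 255]],
])

```text
t: 5.2
ee_pos: [0.6568, 0.0154, 0.047]
eef_rot: [-1.856, -2.23, -0.277]
contact_force: [-2.4, 0.2, 4.9]
opening: 0.0009
grip_force: 2.3
```

```bash
python3 -c "
from h import *
print(*tipb());cv2.imwrite('pics/s3.png',arm.capture('scene'))"
```

```text
[0.0125 0.0098 0.0336] [-2.3448  0.6399  4.8905] 5.2
```

>>> jog_arm([
  [[0.4, 0, 0.12, 0, 0, 0, 255], [0.4, 0, 0.12, 0, 0, 0, 255], [0.4, 0, 0.12, 0, 0, 0, 255], [0.4, 0, 0.12, 0, 0, 0, 255]],
])

```text
t: 5.75
ee_pos: [0.6537, 0.0315, 0.0469]
eef_rot: [-1.857, -2.229, -0.276]
contact_force: [-4.2, -3.9, 5.2]
opening: 0.0006
grip_force: 2.8
```

```bash
python3 -c "
from h import *
print(*tipb())
a=cv2.imread('pics/scene0.png');b=arm.capture('scene')
cv2.imwrite('pics/s4.png',cv2.resize(b[160:290,220:390],None,fx=4.5,fy=4.5,interpolation=cv2.INTER_CUBIC))"
```

```text
[0.0124 0.0261 0.0335] [-4.8394 -3.0091  5.154 ] 5.75
```

View pics/s4.png

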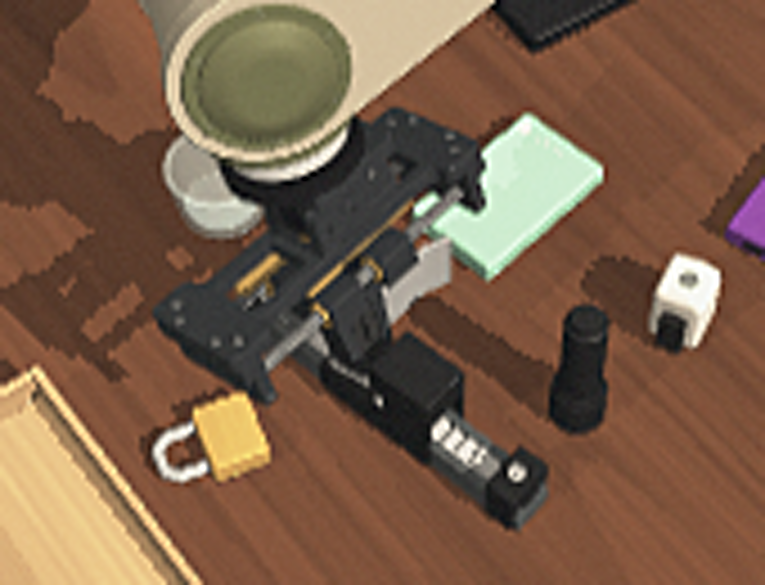

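Only four notches remain visible beyond the housing at (410,395), so the stop is sliding back with the tab pressed (push about 3 N). I'll continue.

>>> jog_arm([
  [[0.48, 0, 0.15, 0, 0, 0, 255], [0.48, 0, 0.15, 0, 0, 0, 255], [0.48, 0, 0.15, 0, 0, 0, 255], [0.48, 0, 0.15, 0, 0, 0, 255], [0.48, 0, 0.15, 0, 0, 0, 255], [0.48, 0, 0.15, 0, 0, 0, 255], [0.48, 0, 0.15, 0, 0, 0, 255], [0.48, 0, 0.15, 0, 0, 0, 255]],
])

```text
t: 6.8
ee_pos: [0.6463, 0.0711, 0.0468]
eef_rot: [-1.856, -2.229, -0.276]
contact_force: [-4.3, -5.7, 7.0]
opening: 0.0003
grip_force: 4.2
```

```bash
python3 -c "
from h import *
print(*tipb())"
```

```text
[0.0127 0.0664 0.0334] [-5.3161 -4.7437  6.9616] 6.8
```

>>> jog_arm([
  [[0.24, 0, 0.07, 0, 0, 0, 255], [0.24, 0, 0.07, 0, 0, 0, 255], [0.24, 0, 0.07, 0, 0, 0, 255], [0.24, 0, 0.07, 0, 0, 0, 255]],
])

```text
t: 7.3
ee_pos: [0.647, 0.078, 0.0483]
eef_rot: [-1.863, -2.235, -0.278]
contact_force: [2.2, -17.0, 10.8]
opening: 0.0004
grip_force: 7.9
```

>>> jog_arm([
  [[0.2, 0, 0.06, 0, 0, 0, 255], [0.2, 0, 0.06, 0, 0, 0, 255]],
])

```text
t: 7.55
ee_pos: [0.6469, 0.0797, 0.0485]
eef_rot: [-1.866, -2.238, -0.276]
contact_force: [2.0, -30.5, 12.8]
opening: 0.0004
grip_force: 14.9
```

```bash
python3 -c "
from h import *
print(*tipb())"
```

```text
[0.015  0.0746 0.0351] [ -3.7574 -30.3161  12.8216] 7.55
```

Firm end stop at y≈75 (30 N). Lifting straight up so nothing drags the stop back.

>>> jog_arm([
  [[0.09, 0, -0.29, 0, 0, 0, 255], [0.12, 0, -0.38, 0, 0, 0, 255], [0.12, 0, -0.38, 0, 0, 0, 255], [0.18, 0, -0.57, 0, 0, 0, 255], [0.3, 0, -0.95, 0, 0, 0, 255], [0.6, 0, -1.9, 0, 0, 0, 255], [1.2, 0, -3.8, 0, 0, 0, 255], [1.2, 0, -3.8, 0, 0, 0, 255]],
])

```text
t: 8.55
ee_pos: [0.6439, 0.0865, 0.1738]
eef_rot: [-1.857, -2.229, -0.277]
contact_force: [1.0, -0.3, 0.9]
opening: 0.0001
grip_force: 0.0
```

```bash
python3 - <<'E'
from h import *
print(*tipb())
# next: above/behind the bank, tool y = -bay y, level
print(arm.state()["joints"])
plan(b2w([-.225,.0,.13]),ori("B"),16)
E
```

```text
[0.0131 0.082  0.1604] [ 0.9261 -0.4861  0.8744] 8.55
[-0.1486  0.6757  1.1722  0.2841  1.3997 -0.3938]
[-0.558, -1.484, 0.117, -0.014, -0.015, 0.097]
[-0.697, -1.425, 0.105, -0.014, -0.015, 0.097]
[-0.83, -1.352, 0.096, -0.014, -0.015, 0.097]
[-0.956, -1.267, 0.09, -0.014, -0.015, 0.097]
[-1.073, -1.17, 0.087, -0.014, -0.015, 0.097]
[-1.18, -1.062, 0.087, -0.014, -0.015, 0.097]
[-1.276, -0.944, 0.09, -0.014, -0.015, 0.097]
[-1.36, -0.818, 0.097, -0.014, -0.015, 0.097]
[-1.431, -0.684, 0.106, -0.014, -0.015, 0.097]
[-1.489, -0.544, 0.119, -0.014, -0.015, 0.097]
[-1.533, -0.399, 0.134, -0.014, -0.015, 0.097]
[-1.562, -0.251, 0.152, -0.014, -0.015, 0.097]
[-1.577, -0.102, 0.172, -0.014, -0.015, 0.097]
[-1.577, 0.049, 0.195, -0.014, -0.015, 0.097]
[-1.562, 0.198, 0.219, -0.014, -0.015, 0.097]
[-1.532, 0.344, 0.246, -0.014, -0.015, 0.097]
```

>>> jog_arm([
  [[-0.56, -1.48, 0.12, -0.014, -0.015, 0.097, 168], [-0.7, -1.43, 0.1, -0.014, -0.015, 0.097, 168], [-0.83, -1.35, 0.1, -0.014, -0.015, 0.097, 168], [-0.96, -1.27, 0.09, -0.014, -0.015, 0.097, 168], [-1.07, -1.17, 0.09, -0.014, -0.015, 0.097, 168], [-1.18, -1.06, 0.09, -0.014, -0.015, 0.097, 168], [-1.28, -0.94, 0.09, -0.014, -0.015, 0.097, 168], [-1.36, -0.82, 0.1, -0.014, -0.015, 0.097, 168]],
])

```text
t: 9.55
ee_pos: [0.5339, 0.0254, 0.1511]
eef_rot: [-2.673, -1.397, -0.147]
contact_force: [0.1, -0.3, -0.3]
opening: 0.0301
grip_force: 0.0
```

>>> jog_arm([
  [[-1.43, -0.68, 0.11, -0.014, -0.015, 0.097, 168], [-1.49, -0.54, 0.12, -0.014, -0.015, 0.097, 168], [-1.53, -0.4, 0.13, -0.014, -0.015, 0.097, 168], [-1.56, -0.25, 0.15, -0.014, -0.015, 0.097, 168], [-1.58, -0.1, 0.17, -0.014, -0.015, 0.097, 168], [-1.58, 0.05, 0.2, -0.014, -0.015, 0.097, 168], [-1.56, 0.2, 0.22, -0.014, -0.015, 0.097, 168], [-1.53, 0.34, 0.25, -0.014, -0.015, 0.097, 168]],
])

```text
t: 10.55
ee_pos: [0.4244, -0.0354, 0.1301]
eef_rot: [3.127, 0.292, -0.014]
contact_force: [-0.3, 0.2, -0.1]
opening: 0.0304
grip_force: 0.0
```

```bash
python3 - <<'E'
from h import *
c=arm.get_calibration("wrist");json.dump({k:np.array(v).tolist() for k,v in c.items()},open("w5.json","w"))
cv2.imwrite("pics/w5.png",arm.capture("wrist"));cv2.imwrite("pics/top5.png",arm.capture("top"))
print(*tipb(),BR.T@R.from_rotvec(arm.state()["eef_rot"]).as_matrix(),arm.state()["opening"])
a=cv2.imread("pics/w5.png")
cv2.imwrite("pics/w5b.png",cv2.resize(a,(800,500)))
E
```

```text
[-0.2259 -0.0002  0.116 ] [0.601  0.2379 0.4961] 10.65 [[ 1.     -0.0016 -0.0097]
 [-0.0015 -1.      0.0006]
 [-0.0097 -0.0006 -1.    ]] 0.030383344160041598
```

View pics/w5b.png

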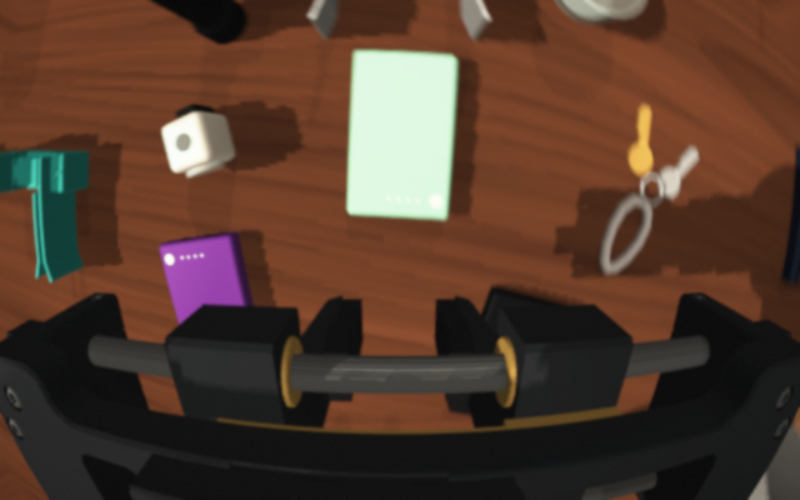

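The bay plates are now wide apart, with flare tips at (315,25) and (485,25). The bank's corners are at (354,50), (458,56), (447,219) and (347,213), slightly rotated. I'll measure these and plan.

```bash
python3 - <<'E'
from h import *
im=cv2.imread("pics/w5.png");f=lambda p,z:w2b(fplane("w5.json",p,z))
b,g,r=[im[...,i].astype(int) for i in range(3)]
m=((g>150)&(g-r>4)).astype(np.uint8);m=cv2.morphologyEx(m,cv2.MORPH_OPEN,np.ones((5,5)));m=cv2.morphologyEx(m,cv2.MORPH_CLOSE,np.ones((9,9)))
c=max(cv2.findContours(m,0,1)[0],key=cv2.contourArea)
w=np.array([f(p[0],.016)[:2]*1000 for p in c],np.float32);print(cv2.contourArea(c),cv2.minAreaRect(w))
for p in((354,50),(458,56),(447,219),(347,213)):print(f(np.array(p)/1.25,.016))
for p in((311,25),(490,30)):print("flare",f(np.array(p)/1.25,.04))
t=cv2.imread("pics/top5.png");cv2.imwrite("pics/t5z.png",cv2.resize(t[145:255,235:375],None,fx=5.7,fy=5.3,interpolation=cv2.INTER_CUBIC))
print("pre");plan(b2w([-.225,.0,.020]),ori("B"),4)
E
```

```text
10843.5 ((-146.1986846923828, -2.1592788696289062), (65.8927230834961, 107.37680053710938), 87.02853393554688)
[-0.0915  0.027   0.016 ]
[-0.0953 -0.0383  0.016 ]
[-0.2011 -0.0318  0.016 ]
[-0.197   0.0326  0.016 ]
flare [-0.0804  0.0496  0.04  ]
flare [-0.0838 -0.0538  0.04  ]
pre
[0.045, -0.004, 2.751, -0.0, 0.002, -0.0]
[0.038, -0.004, 2.751, -0.0, 0.002, -0.0]
[0.032, -0.005, 2.751, -0.0, 0.002, -0.0]
[0.025, -0.005, 2.751, -0.0, 0.002, -0.0]
```

View pics/t5z.png

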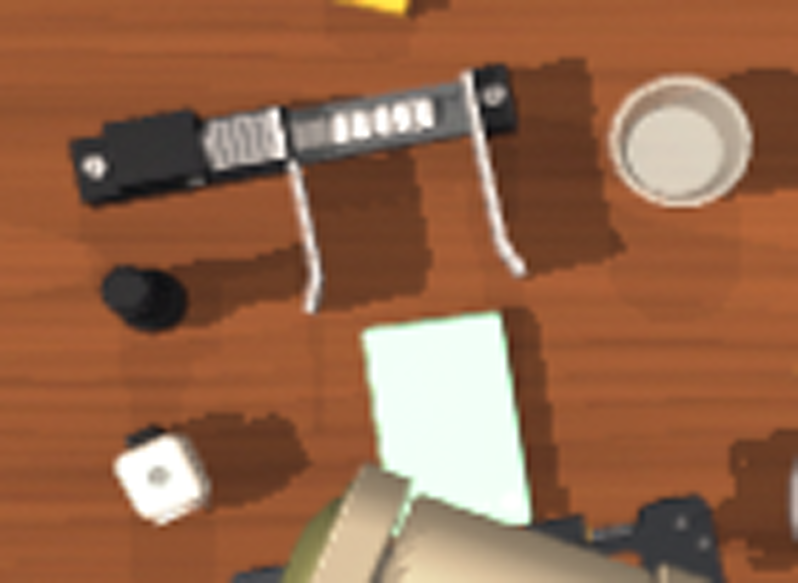

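The stop is fully back, with its housing against the end block at (110,150). The bank is at bay (-146,-2) mm, yaw about -0.05. Pushing with both fingertips will square it, so I'll lower behind it.

>>> jog_arm([
  [[0, 0.05, 2.75, 0, 0.002, 0, 168], [0, 0.05, 2.75, 0, 0.002, 0, 168], [0, 0.05, 2.75, 0, 0.002, 0, 168], [0, 0.05, 2.6, 0, 0.002, 0, 168], [0, 0, 0, 0, 0, 0, 168]],
])

```text
t: 11.28
ee_pos: [0.424, -0.037, 0.0209]
eef_rot: [-3.126, -0.3, 0.005]
contact_force: [-0.1, 0.7, 0.6]
opening: 0.0302
grip_force: 0.0
```

```bash
python3 -c "
from h import *
print(*tipb())"
```

```text
[-0.2261 -0.0018  0.0069] [0.0668 0.6522 0.5966] 11.275
```

>>> jog_arm([
  [[0.4, 0, 0, 0, 0, 0, 168], [0.4, 0, 0, 0, 0, 0, 168], [0.3, 0, 0, 0, 0, 0, 168], [0.3, 0, 0, 0, 0, 0, 168], [0.3, 0, 0, 0, 0, 0, 168], [0.3, 0, 0, 0, 0, 0, 168], [0.3, 0, 0, 0, 0, 0, 168], [0.3, 0, 0, 0, 0, 0, 168]],
])

```text
t: 12.28
ee_pos: [0.4498, -0.0324, 0.0219]
eef_rot: [-3.127, -0.298, 0.003]
contact_force: [-3.6, -1.4, 3.4]
opening: 0.0302
grip_force: 1.9
```

>>> jog_arm([
  [[0.4, 0, 0, 0, 0, 0, 168], [0.4, 0, 0, 0, 0, 0, 168], [0.4, 0, 0, 0, 0, 0, 168], [0.4, 0, 0, 0, 0, 0, 168], [0.4, 0, 0, 0, 0, 0, 168], [0.4, 0, 0, 0, 0, 0, 168], [0.4, 0, 0, 0, 0, 0, 168], [0.4, 0, 0, 0, 0, 0, 168]],
])

```text
t: 13.28
ee_pos: [0.4816, -0.0264, 0.0219]
eef_rot: [-3.127, -0.298, 0.002]
contact_force: [-2.6, -1.3, 2.0]
opening: 0.0298
grip_force: 1.3
```

```bash
cat > bank.py <<'E'
from h import *
c0=arm.get_calibration("wrist");json.dump({k:np.array(v).tolist() for k,v in c0.items()},open("w6.json","w"))
im=arm.capture("wrist");cv2.imwrite("pics/w6.png",im);f=lambda p,z:w2b(fplane("w6.json",p,z))
b,g,r=[im[...,i].astype(int) for i in range(3)]
m=((g>150)&(g-r>4)).astype(np.uint8);m=cv2.morphologyEx(m,cv2.MORPH_OPEN,np.ones((5,5)));m=cv2.morphologyEx(m,cv2.MORPH_CLOSE,np.ones((9,9)))
c=max(cv2.findContours(m,0,1)[0],key=cv2.contourArea)
w=np.array([f(p[0],.016)[:2]*1000 for p in c],np.float32);print(cv2.contourArea(c),cv2.minAreaRect(w))
print(*tipb())
E
python3 bank.py
```

```text
31214.5 ((-102.41946411132812, 1.2055473327636719), (64.33411407470703, 105.24440002441406), 89.9367446899414)
[-0.1671 -0.0024  0.008 ] [-0.4193  0.8424  0.2889] 13.325
```

The bank is now square, centred at about (-103, +1). Keep going.

>>> jog_arm([
  [[0.4, 0, 0, 0, 0, 0, 168], [0.4, 0, 0, 0, 0, 0, 168], [0.4, 0, 0, 0, 0, 0, 168], [0.4, 0, 0, 0, 0, 0, 168], [0.4, 0, 0, 0, 0, 0, 168], [0.4, 0, 0, 0, 0, 0, 168], [0.4, 0, 0, 0, 0, 0, 168], [0.4, 0, 0, 0, 0, 0, 168]],
])

```text
t: 14.32
ee_pos: [0.513, -0.0204, 0.0219]
eef_rot: [-3.127, -0.298, 0.002]
contact_force: [-2.4, -0.8, 2.4]
opening: 0.0298
grip_force: 1.3
```

>>> jog_arm([
  [[0.2, 0, 0, 0, 0, 0, 168], [0.2, 0, 0, 0, 0, 0, 168], [0.2, 0, 0, 0, 0, 0, 168], [0.2, 0, 0, 0, 0, 0, 168], [0.2, 0, 0, 0, 0, 0, 168]],
])

```text
t: 14.95
ee_pos: [0.5227, -0.0185, 0.0219]
eef_rot: [-3.127, -0.298, 0.002]
contact_force: [-3.2, -0.3, 2.7]
opening: 0.0302
grip_force: 1.5
```

```bash
python3 bank.py
```

```text
31037.5 ((-60.725135803222656, 1.1294689178466797), (64.24983978271484, 105.65775299072266), 89.77161407470703)
[-0.1255 -0.0024  0.0079] [-1.6221 -0.5601  2.0889] 15.0
```

About 7–8 mm remain, so I'll advance slowly until the force rises.

>>> jog_arm([
  [[0.15, 0, 0, 0, 0, 0, 168], [0.15, 0, 0, 0, 0, 0, 168], [0.15, 0, 0, 0, 0, 0, 168], [0.1, 0, 0, 0, 0, 0, 168]],
])

```text
t: 15.5
ee_pos: [0.5281, -0.0175, 0.0219]
eef_rot: [-3.127, -0.298, 0.002]
contact_force: [-3.9, -0.7, 2.6]
opening: 0.0305
grip_force: 1.7
```

>>> jog_arm([
  [[0.1, 0, 0, 0, 0, 0, 168], [0.1, 0, 0, 0, 0, 0, 168]],
])

```text
t: 15.75
ee_pos: [0.5296, -0.0172, 0.0218]
eef_rot: [-3.127, -0.298, 0.004]
contact_force: [-9.4, -2.2, 6.4]
opening: 0.03
grip_force: 4.4
```

```bash
python3 bank.py
```

```text
31024.5 ((-53.813541412353516, 1.040151596069336), (64.16255187988281, 105.5534896850586), 89.60021209716797)
[-0.1188 -0.0023  0.0078] [-6.2891 -0.8762  4.3463] 15.8
```

Force rose to 9 N with the bank centre at -53.8, so it meets the bar. One small seating nudge, then back off.

>>> jog_arm([
  [[0.1, 0, 0, 0, 0, 0, 168], [0, 0, 0, 0, 0, 0, 168]],
])

```text
t: 16.05
ee_pos: [0.5297, -0.0172, 0.0218]
eef_rot: [-3.127, -0.298, 0.008]
contact_force: [-11.8, -3.7, 9.1]
opening: 0.03
grip_force: 5.9
```

>>> jog_arm([
  [[-0.4, 0, 0, 0, 0, 0, 168], [-1, 0, 0, 0, 0, 0, 168], [-2, 0, 0, 0, 0, 0, 168], [-1, 0, -2, 0, 0, 0, 168], [-1, 0, -3, 0, 0, 0, 168], [-1, 0, -3, 0, 0, 0, 168], [0, 0, 0, 0, 0, 0, 168]],
])

```text
t: 16.92
ee_pos: [0.4686, -0.0293, 0.1034]
eef_rot: [3.126, 0.297, 0.004]
contact_force: [-0.2, 0.4, -1.5]
opening: 0.0305
grip_force: 0.0
```

```bash
python3 bank.py; python3 - <<'E'
from h import *
t=arm.capture("top");w=cv2.imread("pics/w6.png")
cv2.imwrite("pics/fin.png",np.vstack([cv2.resize(t[140:260,220:400],(480,320)),cv2.resize(w[:200],(480,150))]))
E
```

```text
10455.5 ((-64.36381530761719, 1.0321922302246094), (64.7118148803711, 88.22100830078125), 89.76165771484375)
[-0.1811 -0.0025  0.0881] [ 0.1153 -0.0175 -1.0031] 16.975
```

View pics/fin.png

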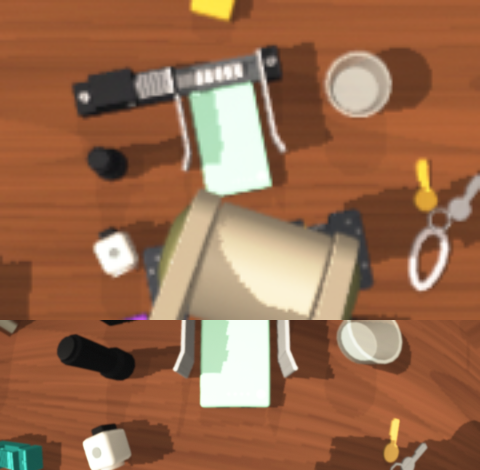

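The bank sits square between the plates with its end at the bar (rear edge at about -108 mm). The stop is fully back, the other things haven't moved, and the arm is clear.

```bash
python3 -c "
from rig import arm
print(arm.hand_in())"
```

```text
the job is handed in; nothing more can be done
None
```

The job is handed in: the stop was pushed fully back with its tab pressed and then let go, the power bank sits flat in the bay with its end against the bar, and nothing else appears to have moved (about 17 s used).

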